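Make up two probe kits

ROBOT

A 6-joint arm with a two-finger parallel gripper is mounted at the origin on a cart in front of the work surface, level with it; the furniture and walls round the work are solid. World frame = base frame: x ahead of the robot, y to its left, z up, the work surface at z = 0. Lengths are in mm, angles in degrees, forces in N, time in s.
With the tool pointing down it reaches from about 275 to 750 mm from the base axis. Payload 10.2 kg.
Tool frame: the origin (TCP) lies on the mounting face of the last link; the fingertips stand 173 mm ahead of it and the grasp point (between the pads) lies 155 mm ahead of it (manip.hold_point_z is the distance from the TCP to the grasp point, in mm); x points along the fingers, y is the direction in which the jaws open and shut, and the axes are right-handed (so a half turn about x gives the same grasp; the last joint's range is limited). The gripper opens to 85 mm and grips with 20 to 120 N. Pads are 22 mm wide; open, the fingers measure 114 mm over their backs; the gripper's body (76 mm by 85 mm) begins 54 mm behind the grasp point. The pads swing forward as they close: fully open they stand 13 mm farther back than shut.
Start: joints at [-80.81, 17.928, 85.812, -0, 76.261, -12.8], TCP at [196.573, -486.818, 404.694] pointing down, gripper open.
Joint ranges: [-168.41, 168.41], [-55.51, 124.54], [10.69, 146.95], [-70.63, 250.63], [1, 178], [-165.06, 165.06]. Speed limits (degrees/s): [136.94, 136.94, 172.46, 180, 180, 180].

INTERFACE

Orientations are given as [roll, pitch, yaw] about the fixed x, y, z axes, in that order (R = Rz(yaw) Ry(pitch) Rx(roll)).
In Python, from rig import manip, imaging, job_done gives the robot as it stands.
- The arm moves only by the tool play_rows, never from a script. Its argument "increments" is one flat list of numbers, 4 for each row, row after row: the shift along the world's x, y, z in cm, then the turn about the world's z in degrees. In form: [x, y, z, turn, x, y, z, turn, ...]. A call has 1 to 8 rows; each row shifts and turns the commanded pose from where the row before left it; what a row does not reach is not made up. A row lasts 1/8 s, in which the tool goes at most 62.5 mm and 10.7 degrees, less where a joint would pass 70% of its speed; a pose out of reach is approached as far as the arm can. A call is refused whole if a number of a shift passes 6.25 or a number of a turn 10.7, either way. A call with a gripper value outside its range is refused whole. "fingers" is the opening, from 0 (shut) to 1 (fully open), set as the call begins (left out, the last holds). The fingers move at their own pace and stop on an object; the grip force is fixed at half the most. Time passes only in rows, so rows that do not move let the fingers close. It gives the time, the measured TCP pose, the force and the opening at its end, in the units of the state.
- manip.sense(): the state, without advancing time (a new reading comes with each control period).
- imaging.snapshot(name): name is "scene" or "side" or "wrist"; returns the picture (420x560x3 uint8, blue, green, red); there is no depth.
- imaging.camera_params(name): a dict with "fov_y" (degrees; the focal length in pixels is half the picture's height over the tangent of half this angle, whatever the lens; pixels are square), "cx", "cy" (the principal point, pixels), "origin" and "attitude" of the camera in the world. Camera axes: x right, y down, z forward; pixel columns grow to the right and rows downward; lengths in mm; the calibration is good to about 2 mm. The wrist camera is an equidistant fisheye: a pixel r from the principal point sees the ray r / f radians off the axis. A picture is of the moment at which its call begins: read the wrist's pose just before it. camera_params takes no time and is no camera call; for the wrist camera it gives the pose at the moment of the call.
- job_done(): hands the job in, once; it reports no verdict.
The state is a dict: "clock": time; "joint_pos": joint angles; "joint_velocities": joint speeds; "joint_torque": joint torques, N m; "tool_pos": TCP position; "eef_rot": TCP orientation; "force": force on the tool from outside, world axes, zero at the start; "ft_torque": the same for the moment, N m; "opening": finger opening in mm.
Only numpy, scipy, OpenCV 4.12 (cv2) and the standard library are available. Lean on these libraries where they do the work, as an engineer would, in place of code of your own. Each camera call takes 0.05 s, during which the arm holds its last target. There are 200 camera calls.

TASK

Make up the two kits from the stock row at the front. The three-compartment tray gets the sample pot and the dropper bottle, one in each end compartment (either way round), and a probe holder in the wide middle one; the two-compartment tray gets the small screw-cap bottle in its narrow compartment and a probe holder in its wide one. Each tray's holder must be the one whose foot matches the sample lying behind that tray; stand everything upright on the tray floors and leave the unneeded holder where it stands.

Things in the scene. Friction and masses are not known exactly. Their poses are not given: they have to be found in the camera images.
- tray_three: Fixed white tray 86x206x12 mm (x, y, z); walls 4 mm thick, 12 mm high; floor 3 mm. Three compartments: middle 78 mm wide, centred on the origin; ends 56 mm wide, centred at y = +71 and -71 mm. All 78 mm long in x. Origin: centre of the underside; x away from the robot, y to its left, turned up to 0.12 rad. May be the left or right tray.
- tray_two: Fixed white tray 86x166x12 mm (x, y, z); walls 4 mm thick, 12 mm high; floor 3 mm. Two compartments: wide, 90 mm, centred at y = +34 mm; narrow, 64 mm, at y = -47 mm. All 78 mm long in x. Origin: centre of the underside; x away from the robot, y to its left, turned up to 0.12 rad. May be the left or right tray.
- sample_elbow: Sample: fixed grey plate 66x66x3 mm bearing a foot like holder_elbow's (two arms at a right angle), 8 mm thick, with only a 12 mm stub of post. Lies just behind one of the trays (farther from the robot), centre about 85 mm from the tray's; which tray varies. That tray's kit gets the holder with this foot. Origin: centre of the plate's underside.
- sample_tee: Sample: fixed grey plate 66x66x3 mm bearing a foot like holder_tee's (three arms in a T), 8 mm thick, with only a 12 mm stub of post. Lies just behind one of the trays (farther from the robot), centre about 85 mm from the tray's; which tray varies. That tray's kit gets the holder with this foot. Origin: centre of the plate's underside.
- holder_elbow: Loose aluminium probe holder, elbow foot: two arms at a right angle, along its +x and +y. Flat foot 8 mm thick, arms 14 mm wide, reaching 29 mm from the axis of an upright round post, 20 mm diameter, 38 mm tall overall; grip the post above the foot. 80 g. In the stock row, any yaw. Origin: post axis at the underside, z up.
- holder_tee: Loose aluminium probe holder, T-shaped foot: three arms, along its +x, +y and -x. Flat foot 8 mm thick, arms 14 mm wide, reaching 29 mm from the axis of an upright round post, 20 mm diameter, 38 mm tall overall; grip the post above the foot. 80 g. In the stock row, any yaw. Origin: post axis at the underside, z up.
- holder_bar: Loose aluminium probe holder, straight foot: two arms in one line, along its +x and -x; it matches neither sample and stays where it is. Flat foot 8 mm thick, arms 14 mm wide, reaching 29 mm from the axis of an upright round post, 20 mm diameter, 38 mm tall overall; grip the post above the foot. 80 g. In the stock row, any yaw. Origin: post axis at the underside, z up.
- pot: Small white sample pot with a push lid: body 34 mm diameter up to 32 mm, lid 37 mm diameter from 32 to 42 mm, 18 g. Stands in the stock row. Origin: centre of the underside, z up.
- dropper: Amber dropper bottle with a black rubber teat: body 34 mm diameter up to 54 mm, teat 17 mm diameter from 54 to 84 mm, 50 g. Stands in the stock row. Origin: centre of the underside, z up.
- cap_bottle: Small white screw-cap bottle: body 48 mm diameter up to 63 mm, ribbed cap 35 mm diameter from 63 to 75 mm, 80 g. Stands in the stock row. Origin: centre of the underside, z up. The stock row: this, pot, dropper, holders and a small card box (16 mm high, no part of the kits), any order, 70 mm or more between centres, clear for 60 mm in front.
Mind the look-alikes: they are no part of the job. What is shaped like the pot but blue or green is not meant.

How it is judged (in metres and radians):
At the end, for the whole second after the job is handed in: Pot and dropper bottle stand in the end compartments of the three-part tray, cap bottle in the narrow one of the other, each wide one holds the holder matching its sample; all on the floor (within 4 mm), tilt under 0.1 rad, at rest. The bar-footed holder is upright within 20 mm of its start (((horizontal distance between sample_elbow and tray_three below 0.13 m and x of holder_elbow in the frame of tray_three between -0.032 and 0.032 m and y of holder_elbow in the frame of tray_three between -0.032 and 0.032 m and z of holder_elbow in the frame of tray_three below 0.007 m and angle between each of holder_elbow, holder_tee's own z axis and vertical below 0.1 rad and x of holder_tee in the frame of tray_two between -0.032 and 0.032 m and y of holder_tee in the frame of tray_two between -0.004 and 0.072 m and z of holder_tee in the frame of tray_two below 0.007 m) or (horizontal distance between sample_tee and tray_three below 0.13 m and x of holder_tee in the frame of tray_three between -0.032 and 0.032 m and y of holder_tee in the frame of tray_three between -0.032 and 0.032 m and z of holder_tee in the frame of tray_three below 0.007 m and angle between each of holder_tee, holder_elbow's own z axis and vertical below 0.1 rad and x of holder_elbow in the frame of tray_two between -0.032 and 0.032 m and y of holder_elbow in the frame of tray_two between -0.004 and 0.072 m and z of holder_elbow in the frame of tray_two below 0.007 m)) and ((x of pot in the frame of tray_three between -0.025 and 0.025 m and y of pot in the frame of tray_three between 0.057 and 0.085 m and z of each of pot, dropper in the frame of tray_three below 0.007 m and angle between each of pot, dropper's own z axis and vertical below 0.1 rad and x of dropper in the frame of tray_three between -0.025 and 0.025 m and y of dropper in the frame of tray_three between -0.085 and -0.057 m) or (x of pot in the frame of tray_three between -0.025 and 0.025 m and y of pot in the frame of tray_three between -0.085 and -0.057 m and z of each of pot, dropper in the frame of tray_three below 0.007 m and angle between each of pot, dropper's own z axis and vertical below 0.1 rad and x of dropper in the frame of tray_three between -0.025 and 0.025 m and y of dropper in the frame of tray_three between 0.057 and 0.085 m)) and x of cap_bottle in the frame of tray_two between -0.022 and 0.022 m and y of cap_bottle in the frame of tray_two between -0.061 and -0.033 m and z of cap_bottle in the frame of tray_two below 0.007 m and angle between each of cap_bottle, holder_bar's own z axis and vertical below 0.1 rad and distance of holder_bar from where it was at the start of the episode below 0.02 m and linear speed of each of pot, dropper, cap_bottle, holder_elbow, holder_tee, holder_bar below 0.02 m/s); the robot touches nothing.
It also fails if it takes over 112 s, if anything falls off the work surface, if the arm or the gripper's body presses on something with over 40 N, if the wrist force passes 120 N, or if a joint passes its speed limit or range.

## Working session

There is one attempt and no reset: what is moved stays moved. The work goes in short steps, Python scripts to look and compute and a tool call to move; the robot and the scene stay as the last step left them, time stands still between calls to the robot, and variables do not carry over. Pictures are saved under pics/ and viewed, about 12 in all and at most 16, crops included, and the job is handed in when it is done.

Besides the shell and the picture viewer there is one more tool, called after "Call:" in YAML: its name, and indented under it one key for each argument. play_rows: Moves the arm, as the interface text tells. Its arguments: {"type":"object","properties":{"increments":{"type":"array"},"fingers":{"type":"number"}},"required":["increments"]}

```bash
ls; mkdir -p pics; python3 - <<'E'
from rig import manip, imaging
import cv2
print(manip.sense())
for n in ("scene","side","wrist"):
    print(n, imaging.camera_params(n))
    im=imaging.snapshot(n); cv2.imwrite(f"pics/{n}0.png",im)
E
```

```text
pics
{'clock': 0.0, 'joint_pos': array([-8.08114426e+01,  1.79586777e+01,  8.58540432e+01,  1.14522916e-03,
        7.62621847e+01, -1.27996372e+01]), 'joint_velocities': array([-0.08992096, -0.13643901,  0.01380036,  0.15703121, -0.0320591 ,
       -0.02102914]), 'joint_torque': array([-1.02785958e-03, -4.12269330e+01, -2.59742439e+01, -2.51532128e-04,
        4.15190763e-03,  1.89832043e-07]), 'tool_pos': array([ 196.55356699, -486.77272098,  404.1415586 ]), 'eef_rot': array([-103.65023489,   89.92508608,   98.33768701]), 'force': array([-0.06530382, -0.08117303,  0.69975855]), 'ft_torque': array([ 0.01515356, -0.00226161,  0.04014428]), 'opening': 85.50353679100589}
scene {'fov_y': 47.7978909030385, 'cx': 278.0932830624711, 'cy': 208.1220707236732, 'origin': array([-164.95374993, -921.58079223,  549.6763442 ]), 'attitude': array([-116.07574375,    0.1875486 ,  -42.44766438])}
side {'fov_y': 47.67394480992793, 'cx': 279.88425171769757, 'cy': 214.07065619148764, 'origin': array([416.07270034, 694.74097269, 745.69604347]), 'attitude': array([-129.49705146,    0.93630518, -172.05581763])}
wrist {'fov_y': 65.70646984690485, 'cx': 277.9558121075929, 'cy': 208.56180527914262, 'origin': array([ 273.81629694, -455.59949852,  373.48950272]), 'attitude': array([ 1.61441550e+02,  9.73978482e-02, -6.80811792e+01])}
```

View pics/scene0.png

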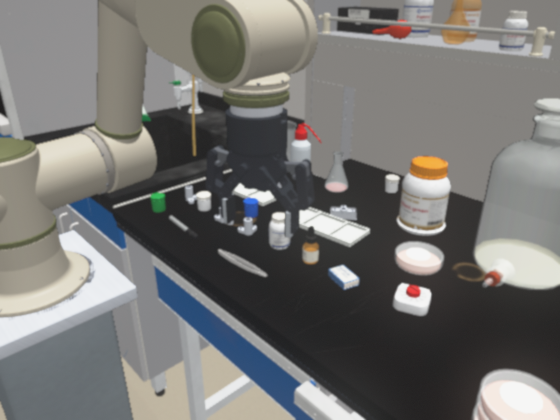

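View pics/side0.png

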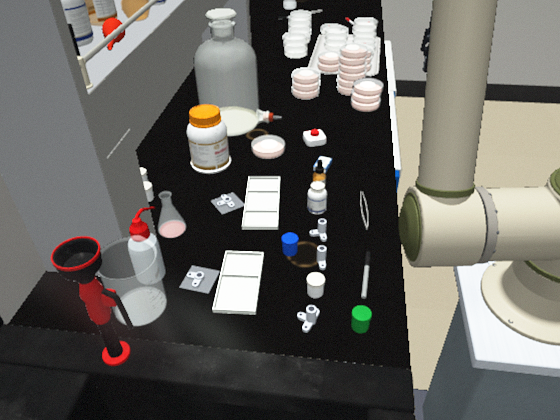

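```bash
cat > h.py <<'E'
import numpy as np, cv2
from scipy.spatial.transform import Rotation as R
from rig import manip, imaging
def ray(n,u,v,p=None):
    p=p or imaging.camera_params(n); f=210/np.tan(np.radians(p['fov_y']/2))
    d=np.array([(u-p['cx'])/f,(v-p['cy'])/f,1.])
    if n=='wrist':
        r=np.hypot(d[0],d[1]); d=np.array([d[0]/r*np.sin(r),d[1]/r*np.sin(r),np.cos(r)])
    return np.array(p['origin']),R.from_euler('xyz',p['attitude'],degrees=True).as_matrix()@d
def at(n,u,v,z,p=None):
    o,d=ray(n,u,v,p); return (o+d*(z-o[2])/d[2]).round(1)
def crop(im,x0,x1,y0,y1,s,name):
    c=cv2.resize(im[y0:y1,x0:x1],None,fx=s,fy=s,interpolation=cv2.INTER_CUBIC); cv2.imwrite('pics/'+name,c)
E
python3 - <<'E'
from h import *
crop(cv2.imread('pics/side0.png'),180,380,150,342,3.1,'s1.png')
E
```

```text
(no output)
```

View pics/s1.png

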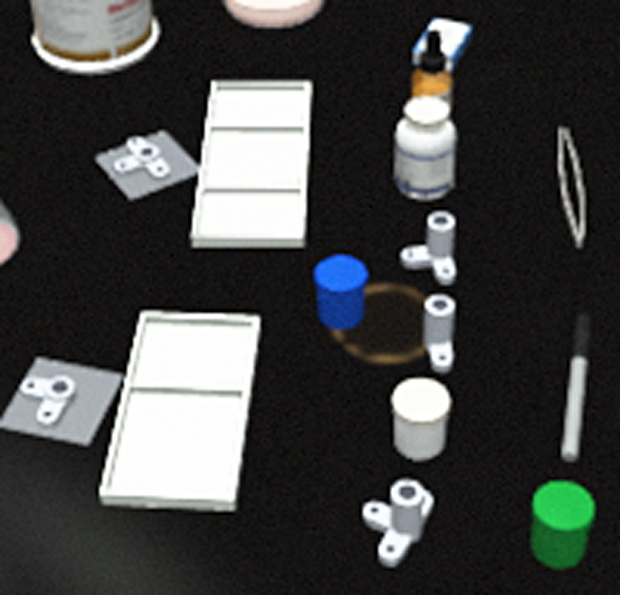

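```bash
python3 - <<'E'
from h import *
P=imaging.camera_params('side')
c=lambda u,v:(180+u/3.1-.5+.16,150+v/3.1-.34)
for n,u,v,z in [('elbow top',441,219,38),('bar top',439,303,38),('tee top',409,490,38),('pot lidtop',421,396,42),('cap top',430,106,75),('drop teat',434,36,84),('blue',341,272,42),('green',563,504,42),
 ('T3 a',212,81,12),('T3 b',311,82,12),('T3 c',304,246,12),('T3 d',192,242,12),('T3 mid12',211,128,12),('T3 mid12r',311,129,12),('t3 m2',200,187,12),('t3 m2r',306,190,12),
 ('T2 a',141,313,12),('T2 b',260,318,12),('T2 c',236,506,12),('T2 d',102,499,12),('T2 ml',130,389,12),('T2 mr',246,393,12),('sT',145,150,15),('sE',62,387,15)]:
    print(n,at('side',*c(u,v),z,P))
E
```

```text
elbow top [ 447.1 -143.3   38. ]
bar top [442.1 -52.9  38. ]
tee top [448.4 114.   38. ]
pot lidtop [447.2  39.5  42. ]
cap top [ 463.5 -233.6   75. ]
drop teat [ 467.  -318.3   84. ]
blue [513.  -72.1  42. ]
green [355.9 116.3  42. ]
T3 a [ 658.6 -335.8   12. ]
T3 b [ 572.9 -344.2   12. ]
T3 c [ 548.4 -130.3   12. ]
T3 d [ 633.4 -124.7   12. ]
T3 mid12 [ 646.5 -268.5   12. ]
T3 mid12r [ 563.5 -276.8   12. ]
t3 m2 [ 640.3 -190.6   12. ]
t3 m2r [ 556.3 -196.8   12. ]
T2 a [654.3 -44.1  12. ]
T2 b [568.6 -49.5  12. ]
T2 c [555.8 118.8  12. ]
T2 d [640.6 123.9  12. ]
T2 ml [645.   29.5  12. ]
T2 mr [566.   23.4  12. ]
sT [ 693.5 -228.8   15. ]
sE [690.3  36.1  15. ]
```

View pics/wrist0.png

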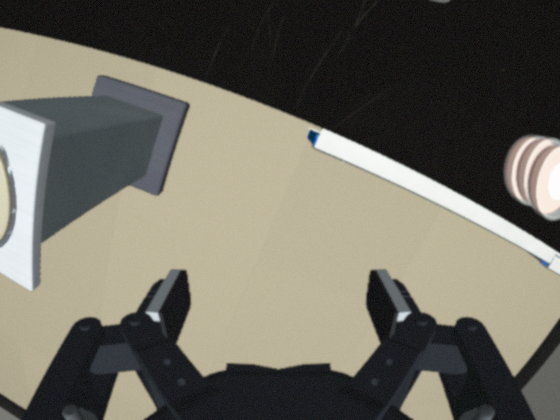

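Call:
play_rows:
  increments: [3.1,4.7,1,8.5,3.1,4.7,1,8.5,3.1,4.7,1,8.5,3.1,4.7,1,8.5,3.1,4.7,1,8.5,3.1,4.7,1,8.5,3.1,4.7,1,8.5,3.1,4.7,1,8.5]

```text
clock: 1.15
tool_pos: [445.2, -109.0, 485.0]
eef_rot: [-8.9, 90.0, -98.6]
force: [0.8, -1.5, 0.1]
opening: 85.3
```

Call:
play_rows:
  increments: [2.4,3.2,1,0,1.2,1.9,0.6,0,0,0,0,0,0,0,0,0]

```text
clock: 1.65
tool_pos: [480.3, -60.3, 500.3]
eef_rot: [-94.1, 90.0, 175.9]
force: [-0.1, -0.3, -0.9]
opening: 85.3
```

```bash
python3 - <<'E'
from h import *
import json
s=manip.sense(); print(s['clock'],s['tool_pos'],s['eef_rot'],s['joint_pos'])
p=imaging.camera_params('wrist'); print(p)
json.dump({k:np.array(v).tolist() for k,v in p.items()},open('w1.json','w'))
im=imaging.snapshot('wrist'); cv2.imwrite('pics/w1raw.png',im); crop(im,0,560,0,420,1.42,'w1.png')
E
```

```text
1.65 [480.32846419 -60.3469473  500.28315658] [-94.08767921  89.95168937 175.87856336] [-2.10590381e+01  9.70067882e+00  8.21390628e+01 -1.40812346e-02
  8.82064735e+01 -2.10248343e+01]
{'fov_y': 65.70646984690485, 'cx': 277.9558121075929, 'cy': 208.56180527914262, 'origin': array([481.31005917,  22.29343649, 469.5685329 ]), 'attitude': array([ 1.61418445e+02, -2.68967304e-03, -1.03482433e-01])}
```

View pics/w1.png

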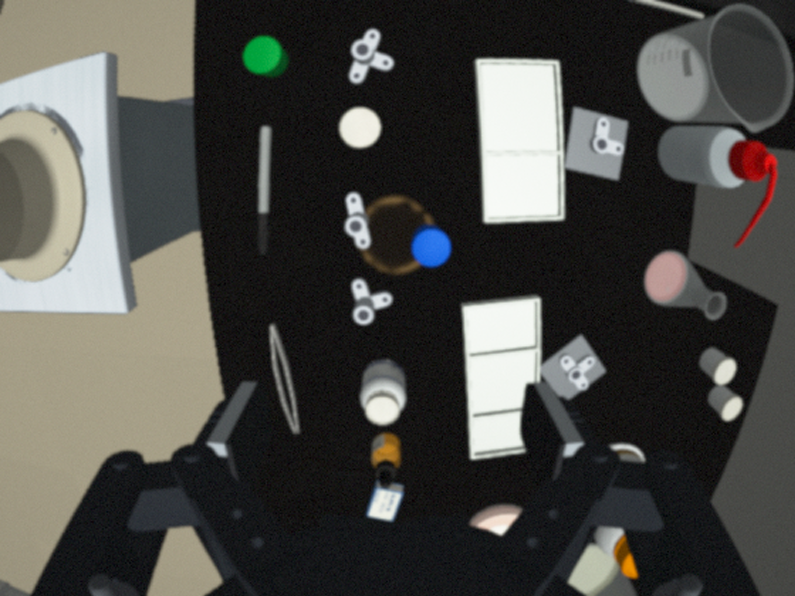

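The view settles the choices. At pixels in w1.png:
- **Pot:** white at (360,128). The look-alikes are blue (432,247), green (265,55) and white jars near the wall (720,365).
- **Holders:** tee at (363,48), elbow at (363,315), bar at (357,225), which stays where it is.
- **Trays and samples:** the elbow sample (603,143) is behind the two-part tray. The tee sample (577,372) is behind the three-part tray.
- **Bottles:** cap bottle at (382,405), dropper at (386,470).

```bash
python3 - <<'E'
from h import *
import json
P=json.load(open('w1.json'))
c=lambda u,v:((u+.5)/1.42-.5,(v+.5)/1.42-.5)
D={}
for n,u,v,z in [('tee top',363,47,38),('bar top',356,225,38),('elbow top',362,315,38),('pot lid',360,128,42),('cap top',382,408,75),('teat top',386,476,84),('amber body top',386,455,54),('blue',431,247,42),
 ('T3a',462,306,12),('T3b',541,297,12),('T3d',470,459,12),('m1l',469,355,12),('m1r',538,347,12),('m2l',473,415,12),('T2a',475,60,12),('T2b',559,61,12),('T2c',565,220,12),('T2d',484,223,12),('T2ml',483,153,12),('T2mr',562,153,12),('sE',602,143,15),('sT',576,374,15)]:
    D[n]=at('wrist',*c(u,v),z,P); print(n,D[n])
t=(D['T2a']+D['T2b']+D['T2c']+D['T2d'])/4; print('T2c',t)
E
```

```text
tee top [452.4 117.3  38. ]
bar top [444.4 -51.5  38. ]
elbow top [ 448.1 -142.4   38. ]
pot lid [449.7  39.9  42. ]
cap top [ 467.9 -228.4   75. ]
teat top [ 471.1 -311.4   84. ]
amber body top [ 470.7 -305.5   54. ]
blue [515.4 -72.1  42. ]
T3a [ 552.2 -142.4   12. ]
T3b [ 639.2 -132.5   12. ]
T3d [ 575.1 -347.6   12. ]
m1l [ 563.  -200.2   12. ]
m1r [ 642.3 -192.1   12. ]
m2l [ 573.4 -280.1   12. ]
T2a [559.5 111.3  12. ]
T2b [646.6 118.   12. ]
T2c [658.9 -47.7  12. ]
T2d [571.4 -53.3  12. ]
T2ml [568.2  17.5  12. ]
T2mr [651.3  22.1  12. ]
sE [695.2  36.2  15. ]
sT [ 694.1 -227.3   15. ]
T2c [609.1    32.075  12.   ]
```

Call:
play_rows:
  increments: [-1.6,5,-3,0,-1.6,5,-3.3,0,0,0,-5,0,0,0,-5,0,0,0,-5,0,0,0,-5,0,0,0,-4.5,0,0,0,0,0]

```text
clock: 2.7
tool_pos: [447.7, 39.6, 190.9]
eef_rot: [-99.0, 89.7, 170.9]
force: [0.8, 0.4, -0.3]
opening: 85.7
```

Call:
play_rows:
  increments: [0,0,0,0,0,0,0,0,0,0,0,0,0,0,0,0,0,0,0,0,0,0,0,0,0,0,0,0]
  fingers: 0

```text
clock: 3.58
tool_pos: [448.9, 40.1, 194.2]
eef_rot: [76.8, 89.9, -13.2]
force: [-3.7, -0.2, 11.1]
opening: 34.8
```

Call:
play_rows:
  increments: [0,0,2,0,0,0,3,0,0,0,3,0,0,0,2,0,0,0,0,0]

```text
clock: 4.2
tool_pos: [448.7, 40.2, 294.2]
eef_rot: [80.4, 89.8, -9.6]
force: [0.3, 0.6, -0.9]
opening: 34.3
```

```bash
python3 - <<'E'
from h import *
s=manip.sense(); print(s['clock'],s['tool_pos'],s['force'],s['opening'])
a=imaging.snapshot('wrist'); b=imaging.snapshot('side')
cv2.imwrite('pics/a2.png',a)
c=cv2.resize(b[190:340,240:390],(420,420),interpolation=cv2.INTER_CUBIC)
cv2.imwrite('pics/v2.png',np.hstack([a[:,170:520],c]))
E
```

```text
4.2 [448.66583852  40.23192659 294.15053363] [ 0.29602029  0.62448103 -0.89864168] 34.319428089196066
```

View pics/v2.png

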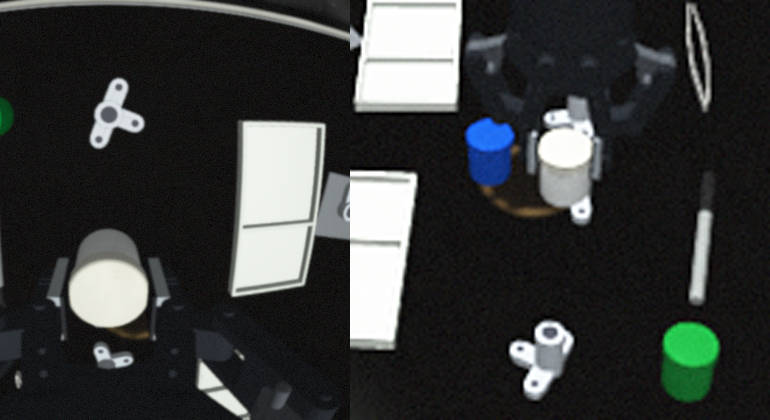

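Call:
play_rows:
  increments: [3,-4.1,0.5,1.3,3,-4.1,0.5,1.3,3,-4.1,0.5,1.3,3,-4.1,0.5,1.3,2.8,-4.2,0.6,1.2,0,0,0,0,0,0,0,0]

```text
clock: 5.18
tool_pos: [596.3, -165.5, 317.3]
eef_rot: [-126.6, 89.8, 149.8]
force: [0.3, 0.9, 0.5]
opening: 34.6
```

```bash
python3 - <<'E'
from h import *
import json
s=manip.sense(); print(s['clock'],s['tool_pos'],s['force'],s['opening'])
p=imaging.camera_params('wrist'); print(p['origin'],p['attitude'])
json.dump({k:np.array(v).tolist() for k,v in p.items()},open('w3.json','w'))
a=imaging.snapshot('wrist')
crop(a,0,560,0,420,1.42,'w3.png')
E
```

```text
5.175 [ 596.29434852 -165.45935181  317.29031316] [0.34493141 0.88836574 0.51524456] 34.58266798783264
[588.04796557 -83.30272894 286.71247426] [1.61498334e+02 6.40375052e-02 6.31308158e+00]
```

View pics/w3.png

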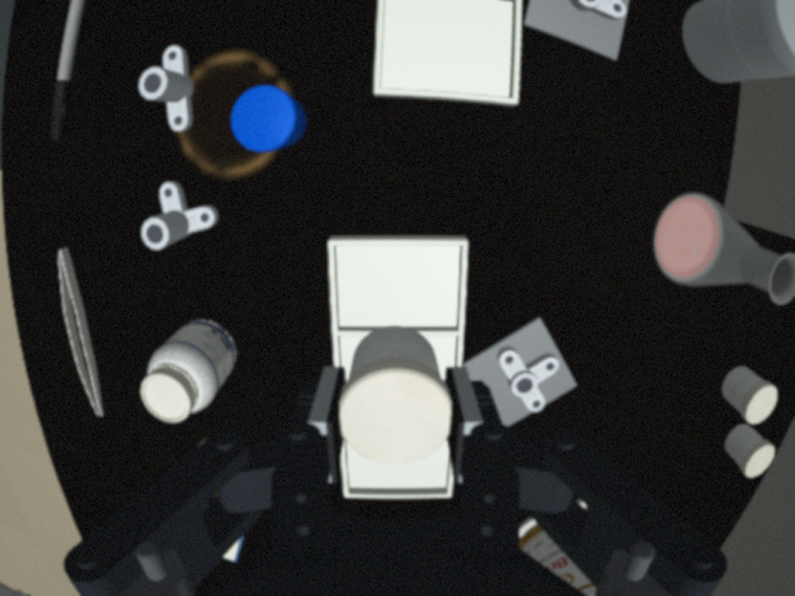

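```bash
python3 - <<'E'
from h import *
import json
P=json.load(open('w3.json'))
c=lambda u,v:((u+.5)/1.42-.5,(v+.5)/1.42-.5)
for n,u,v,z in [('T3a',328,240,12),('T3b',469,239,12),('m1l',332,328,12),('m1r',466,328,12),('T3d',343,497,12),('T3c',453,495,12),('T2d',375,95,12),('T2c',519,103,12),('elbow top',155,234,38),('bar',153,83,38),('captop',168,396,75),('pot lid',396,413,318-155+5),('sT',524,385,15)]:
    print(n,at('wrist',*c(u,v),z,P))
E
```

```text
T3a [ 553.3 -143.2   12. ]
T3b [ 638.7 -133.    12. ]
m1l [ 559.8 -200.7   12. ]
m1r [ 646.  -191.1   12. ]
T3d [ 575.3 -347.    12. ]
T3c [ 662.1 -335.3   12. ]
T2d [572.8 -53.5  12. ]
T2c [657.8 -46.2  12. ]
elbow top [ 449.5 -142.7   38. ]
bar [444.1 -52.6  38. ]
captop [ 470.9 -229.2   75. ]
pot lid [ 596.7 -159.8  168. ]
sT [ 693.6 -228.1   15. ]
```

Call:
play_rows:
  increments: [0.2,-0.5,-3,0,0,0,-4,0,0,0,-3,0,0,0,-1.2,0,0,0,-0.5,0,0,0,0,0,0,0,0,0]

```text
clock: 6.1
tool_pos: [598.8, -170.8, 202.8]
eef_rot: [57.6, 89.9, -26.0]
force: [0.6, 0.1, -0.2]
opening: 34.6
```

Call:
play_rows:
  increments: [0,0,-0.3,0,0,0,-0.2,0,0,0,0,0]

```text
clock: 6.48
tool_pos: [598.6, -170.9, 197.4]
eef_rot: [39.6, 90.0, -44.0]
force: [-2.7, 0.6, 5.1]
opening: 34.3
```

Call:
play_rows:
  increments: [0,0,0,0,0,0,0,0,0,0,0,0,0,0,0,0,0,0,2,0,0,0,5,0,0,0,5,0]
  fingers: 1

```text
clock: 7.35
tool_pos: [598.4, -170.7, 319.6]
eef_rot: [55.1, 89.9, -28.5]
force: [1.1, 0.0, 0.0]
opening: 85.3
```

Call:
play_rows:
  increments: [-3.2,-3.5,0,-1.6,-3.2,-3.5,0,-1.6,-3.2,-3.5,0,-1.6,-3.2,-3.6,0,-1.6,0,0,0,0,0,0,0,0]

```text
clock: 8.1
tool_pos: [470.8, -311.5, 317.7]
eef_rot: [56.6, 89.9, -33.4]
force: [-0.5, 0.5, -0.3]
opening: 85.5
```

```bash
python3 - <<'E'
from h import *
import json
s=manip.sense(); print(s['clock'],s['tool_pos'],s['force'],s['opening'])
p=imaging.camera_params('wrist'); print(p['origin'],p['attitude'])
json.dump({k:np.array(v).tolist() for k,v in p.items()},open('w4.json','w'))
a=imaging.snapshot('wrist')
crop(a,0,560,0,420,1.42,'w4.png')
E
```

```text
8.1 [ 470.80623204 -311.48978183  317.68690945] [-0.45789948  0.50275355 -0.26011137] 85.49253046499003
[ 471.80774128 -228.90405111  286.89810176] [ 1.61376971e+02 -1.10606120e-01 -7.30168252e-02]
```

View pics/w4.png

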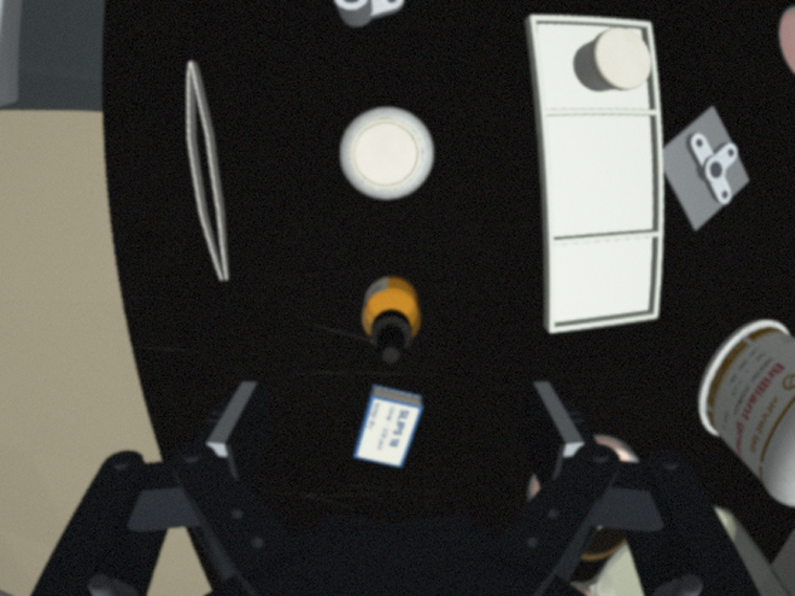

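```bash
python3 - <<'E'
from h import *
import json
P=json.load(open('w4.json'))
c=lambda u,v:((u+.5)/1.42-.5,(v+.5)/1.42-.5)
for n,u,v,z in [('pot lid',623,58,45),('teat',391,354,84),('teat base',391,325,57),('body low edge',391,281,3),('cap',386,154,75),('box',388,428,16),
('T3a',528,16,12),('T3b',652,21,12),('T3c',658,317,12),('T3d',548,331,12),('m1l',544,113,12),('m1r',660,111,12),('m2l',553,240,12),('m2r',659,232,12)]:
    print(n,at('wrist',*c(u,v),z,P))
E
```

```text
pot lid [ 598.9 -171.2   45. ]
teat [ 470.2 -326.9   84. ]
teat base [ 470.  -322.6   57. ]
body low edge [ 469.7 -314.2    3. ]
cap [ 468.2 -232.4   75. ]
box [ 467.2 -418.3   16. ]
T3a [ 552.2 -144.5   12. ]
T3b [ 639.4 -133.2   12. ]
T3c [ 661.6 -337.6   12. ]
T3d [ 575.  -346.3   12. ]
m1l [ 562.1 -205.3   12. ]
m1r [ 645.  -194.5   12. ]
m2l [ 572.  -284.2   12. ]
m2r [ 651.1 -275.9   12. ]
```

Call:
play_rows:
  increments: [0,-1.4,-2,0,0,0,-4,0,0,0,-4,0,0,0,-2.2,0,0,0,0,0]

```text
clock: 8.78
tool_pos: [471.1, -324.8, 193.6]
eef_rot: [-138.3, 89.8, 131.8]
force: [0.3, 0.6, 0.3]
opening: 85.3
```

```bash
python3 - <<'E'
from h import *
import json
s=manip.sense(); print(s['clock'],s['tool_pos'],s['force'],s['opening'])
b=imaging.snapshot('side');c=imaging.snapshot('scene'); a=imaging.snapshot('wrist')
r=lambda m,x0,y0,w,k:cv2.resize(m[y0:y0+w,x0:x0+w],(k,k),interpolation=cv2.INTER_CUBIC)
cv2.imwrite('pics/v5.png',np.hstack([r(b,270,130,100,390),r(c,260,190,100,390)]))
cv2.imwrite('pics/w5.png',a)
E
```

```text
8.775 [ 471.06945716 -324.76071742  193.61266677] [0.31001786 0.59587772 0.25151724] 85.25798980142703
```

View pics/v5.png

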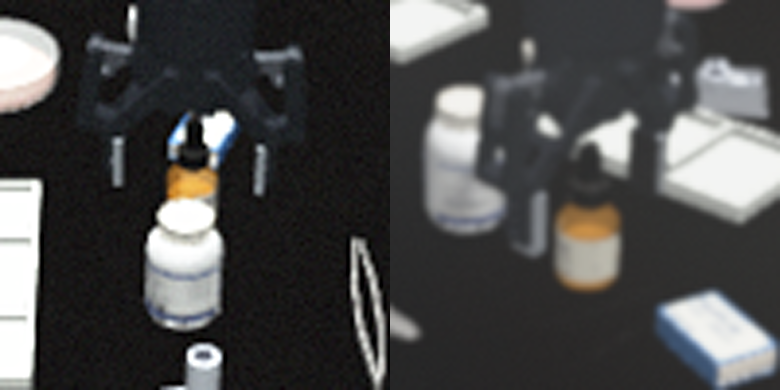

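```bash
python3 - <<'E'
from h import *
print(at('scene',260+199/3.9-.4,190+150/3.9-.4,84), at('side',270+195/3.9-.4,130+116/3.9-.4,84),at('side',270+192/3.9-.4,130+168/3.9-.4,54),at('scene',260+197/3.9-.4,190+205/3.9-.4,54))
E
```

```text
[ 462.3 -332.8   84. ] [ 467.8 -327.2   84. ] [ 467.5 -311.3   54. ] [ 457.8 -336.8   54. ]
```

Call:
play_rows:
  increments: [-0.2,-0.2,0,0,0,0,0,0,0,0,0,0,0,0,0,0,0,0,0,0,0,0,0,0,0,0,0,0]
  fingers: 0

```text
clock: 9.8
tool_pos: [468.7, -328.0, 195.2]
eef_rot: [36.8, 89.9, -53.2]
force: [-0.8, -0.2, 5.6]
opening: 32.3
```

Call:
play_rows:
  increments: [0,0,2,0,0,0,3,0,0,0,3,0,0,0,3,0,0,0,0,0]

```text
clock: 10.42
tool_pos: [468.8, -327.9, 306.4]
eef_rot: [43.8, 89.8, -46.2]
force: [-0.2, 0.2, -1.5]
opening: 32.9
```

Call:
play_rows:
  increments: [4.9,0.6,0,2.2,4.9,0.6,0,2.2,4.8,0.5,0,2.1,0,0,0,0,0,0,0,0]

```text
clock: 11.05
tool_pos: [614.1, -310.9, 303.1]
eef_rot: [-127.5, 89.8, 148.9]
force: [-0.6, -0.5, -0.7]
opening: 32.3
```

```bash
python3 - <<'E'
from h import *
import json
s=manip.sense(); print(s['clock'],s['tool_pos'],s['force'],s['opening'])
p=imaging.camera_params('wrist'); print(p['origin'],p['attitude'])
json.dump({k:np.array(v).tolist() for k,v in p.items()},open('w6.json','w'))
a=imaging.snapshot('wrist')
crop(a,0,560,0,420,1.42,'w6.png')
E
```

```text
11.05 [ 614.08435288 -310.89218321  303.10189104] [-0.57088187 -0.45910602 -0.71540675] 32.280898554548926
[ 605.71205886 -228.7536259   272.52272255] [1.61502434e+02 6.29296904e-02 6.40056020e+00]
```

View pics/w6.png

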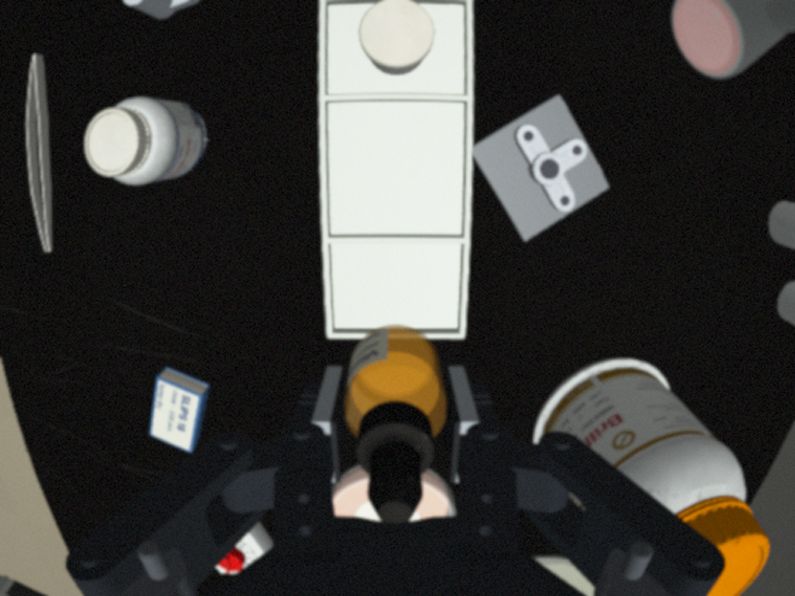

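```bash
python3 - <<'E'
from h import *
import json
P=json.load(open('w6.json'))
c=lambda u,v:((u+.5)/1.42-.5,(v+.5)/1.42-.5)
for n,u,v,z in [('jar base l',533,440,2),('jar base top',618,358,2),('teat tip',396,505,303-195+84),('teat base',396,430,303-195+56),('drop base',396,328,303-195+4),('T3c',467,337,12),('T3d',326,337,12),('m1l',328,98,12),('m1r',469,99,12),('m2l',326,238,12),('m2r',465,238,12),('pot lid',397,35,45),('cap',112,143,75)]:
    print(n,at('wrist',*c(u,v),z,P))
print(at('side',190,165,2),at('side',230,165,2),at('side',206,112,110))
E
```

```text
jar base l [ 729.7 -418.8    2. ]
jar base top [ 777.9 -346.8    2. ]
teat tip [ 614.7 -307.1  192. ]
teat base [ 614.4 -304.5  164. ]
drop base [ 613.3 -294.6  112. ]
T3c [ 662.5 -336.8   12. ]
T3d [ 575.7 -346.5   12. ]
m1l [ 565.4 -204.4   12. ]
m1r [ 643.1 -196.1   12. ]
m2l [ 571.6 -284.5   12. ]
m2r [ 651.4 -275.5   12. ]
pot lid [ 600.2 -172.6   45. ]
cap [ 469.8 -232.7   75. ]
[ 835.5 -383.3    2. ] [ 722.7 -396.2    2. ] [ 806.2 -497.2  110. ]
```

Call:
play_rows:
  increments: [0.1,0,-3,0,0,0,-4,0,0,0,-2.5,0,0,0,-0.5,0,0,0,0,0,0,0,0,0]

```text
clock: 11.85
tool_pos: [615.6, -311.1, 206.3]
eef_rot: [46.7, 89.9, -36.8]
force: [0.3, -0.1, -0.0]
opening: 32.6
```

Call:
play_rows:
  increments: [0,0,-0.5,0,0,0,-0.3,0,0,0,0,0,0,0,0,0]

```text
clock: 12.35
tool_pos: [615.6, -310.8, 198.2]
eef_rot: [23.7, 90.0, -59.8]
force: [-3.5, 1.6, 8.7]
opening: 32.6
```

Call:
play_rows:
  increments: [0,0,0,0,0,0,0,0,0,0,0,0,0,0,0,0,0,0,2,0,0,0,5,0,0,0,5,0]
  fingers: 1

```text
clock: 13.22
tool_pos: [615.4, -310.7, 319.7]
eef_rot: [47.6, 89.9, -35.9]
force: [0.7, 0.8, -0.2]
opening: 85.0
```

Call:
play_rows:
  increments: [-4.9,2.6,0,-2.2,-4.9,2.6,0,-2.2,-4.8,2.6,0,-2.1,0,0,-3,0,0,0,-4,0,0,0,-4,0,0,0,-1,0,0,0,0,0]

```text
clock: 14.22
tool_pos: [469.9, -233.1, 197.8]
eef_rot: [51.0, 89.9, -39.0]
force: [-0.5, -0.5, 0.1]
opening: 85.6
```

Call:
play_rows:
  increments: [0,0,0,0,0,0,0,0,0,0,0,0,0,0,0,0,0,0,0,0,0,0,0,0,0,0,0,0]
  fingers: 0

```text
clock: 15.1
tool_pos: [469.8, -233.1, 198.0]
eef_rot: [44.8, 89.9, -45.2]
force: [-1.8, 0.6, 6.9]
opening: 44.5
```

Call:
play_rows:
  increments: [0,0,2,0,0,0,3,0,0,0,3,0,0,0,3,0,0,0,1,0,0,0,0,0]

```text
clock: 15.85
tool_pos: [469.5, -232.8, 316.6]
eef_rot: [50.8, 90.0, -39.3]
force: [0.2, 0.2, -0.9]
opening: 44.5
```

Call:
play_rows:
  increments: [2.9,4.4,0,0.9,2.9,4.4,0,0.9,2.9,4.4,0,0.9,2.8,4.4,0,0.9,2.8,4.3,0,1,0,0,0,0,0,0,0,0]

```text
clock: 16.73
tool_pos: [612.3, -14.1, 315.3]
eef_rot: [-100.4, 89.9, 174.2]
force: [0.1, -1.0, 0.0]
opening: 43.9
```

```bash
python3 - <<'E'
from h import *
import json
s=manip.sense(); print(s['clock'],s['tool_pos'],s['force'],s['opening'])
p=imaging.camera_params('wrist'); print(p['origin'],p['attitude'])
json.dump({k:np.array(v).tolist() for k,v in p.items()},open('w7.json','w'))
a=imaging.snapshot('wrist')
crop(a,0,560,0,420,1.42,'w7.png')
E
```

```text
16.725 [612.32989059 -14.10679481 315.30789838] [ 0.07034227 -0.9531896   0.02801836] 43.9411349079105
[606.64089366  68.26024092 284.6192344 ] [1.61435077e+02 7.80661449e-02 4.51742999e+00]
```

View pics/w7.png

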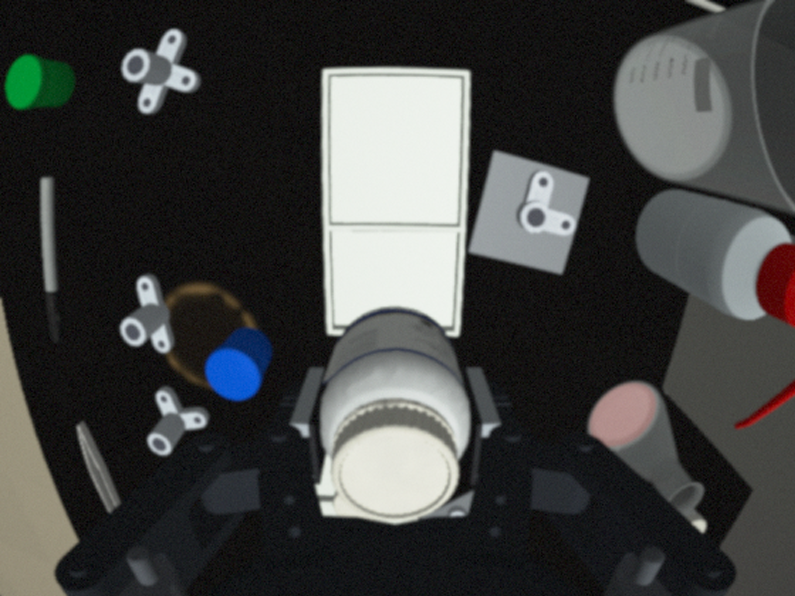

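```bash
python3 - <<'E'
from h import *
import json
P=json.load(open('w7.json'))
c=lambda u,v:((u+.5)/1.42-.5,(v+.5)/1.42-.5)
for n,u,v,z in [('T2a',322,69,12),('T2b',470,70,12),('T2c',460,335,12),('T2d',326,335,12),('ml',327,226,12),('mr',466,227,12),('cap',396,470,315-198+75),('base edge',395,308,315-198+3),('flask base',588,430,0),('tee',137,66,38),('bar',133,332,38),('elbow',158,440,38)]:
    print(n,at('wrist',*c(u,v),z,P))
E
```

```text
T2a [560.4 112.2  12. ]
T2b [646.  118.4  12. ]
T2c [657.5 -46.   12. ]
T2d [571.1 -52.9  12. ]
ml [569.3  18.2  12. ]
mr [652.7  24.2  12. ]
cap [612.9  -9.5 192. ]
base edge [611.2   8.5 120. ]
flask base [ 776.1 -126.9    0. ]
tee [452.8 114.2  38. ]
bar [444.  -52.4  38. ]
elbow [ 449.2 -138.3   38. ]
```

Call:
play_rows:
  increments: [0,0,-3,0,0,0,-4,0,0,0,-3,0,0,0,-0.8,0,0,0,-0.4,0,0,0,0,0,0,0,0,0]

```text
clock: 17.65
tool_pos: [612.8, -13.9, 205.7]
eef_rot: [72.1, 89.9, -13.3]
force: [-0.3, -0.3, -0.5]
opening: 44.2
```

Call:
play_rows:
  increments: [0,0,-0.4,0,0,0,-0.2,0,0,0,0,0,0,0,0,0]

```text
clock: 18.15
tool_pos: [612.8, -13.9, 201.0]
eef_rot: [61.2, 89.9, -24.2]
force: [-6.2, -0.6, 17.7]
opening: 44.0
```

Call:
play_rows:
  increments: [0,0,0,0,0,0,0,0,0,0,0,0,0,0,0,0,0,0,2,0,0,0,5,0,0,0,5,0]
  fingers: 1

```text
clock: 19.02
tool_pos: [612.5, -13.8, 319.9]
eef_rot: [-106.3, 90.0, 168.3]
force: [0.9, -0.5, -0.0]
opening: 85.2
```

Call:
play_rows:
  increments: [-4.1,-3.2,0,-1.2,-4.1,-3.2,0,-1.2,-4.1,-3.2,0,-1.1,-4.1,-3.2,0,-1.1,0,0,-4,0,0,0,-4,0,0,0,0,0]

```text
clock: 19.9
tool_pos: [448.0, -141.6, 237.1]
eef_rot: [-121.8, 89.7, 148.2]
force: [-0.2, -0.3, 0.1]
opening: 85.5
```

```bash
python3 - <<'E'
from h import *
import json
s=manip.sense(); print(s['clock'],s['tool_pos'],s['force'],s['opening'])
p=imaging.camera_params('wrist'); print(p['origin'],p['attitude'])
json.dump({k:np.array(v).tolist() for k,v in p.items()},open('w8.json','w'))
a=imaging.snapshot('wrist')
crop(a,0,560,0,420,1.42,'w8.png')
E
```

```text
19.9 [ 448.04825467 -141.61765686  237.06447733] [-0.19045114 -0.33070468  0.14434845] 85.50723639771192
[448.90994935 -58.92340527 206.57067155] [ 1.61567391e+02  1.94105254e-01 -9.48796020e-02]
```

View pics/w8.png

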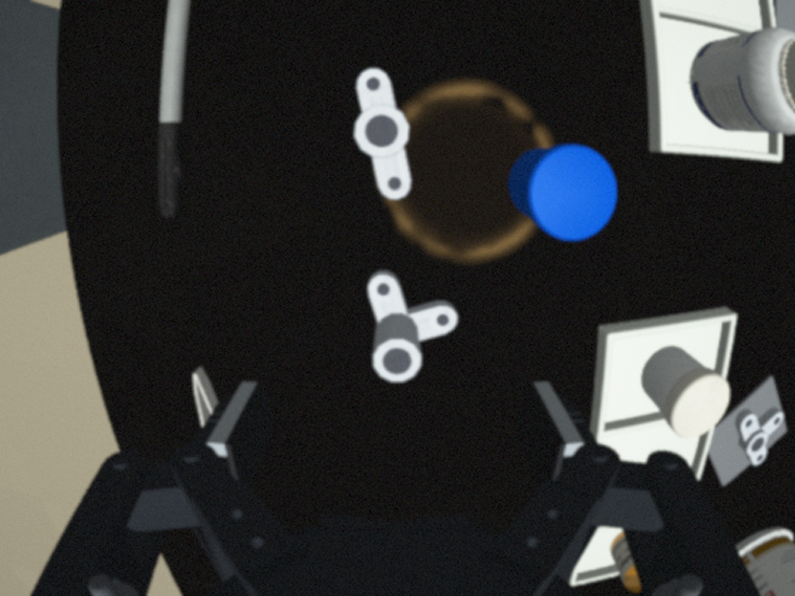

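Call:
play_rows:
  increments: [0.1,-0.1,-3,0,0,0,-2.1,0,0,0,0,0]

```text
clock: 20.32
tool_pos: [449.9, -142.9, 188.4]
eef_rot: [60.7, 90.0, -29.3]
force: [0.5, -0.9, -0.0]
opening: 85.6
```

Call:
play_rows:
  increments: [0,0,0,0,0,0,0,0,0,0,0,0,0,0,0,0,0,0,0,0,0,0,0,0,0,0,0,0,0,0,0,0]
  fingers: 0

```text
clock: 21.32
tool_pos: [449.7, -142.9, 188.3]
eef_rot: [51.1, 90.0, -38.9]
force: [-1.1, 0.6, 6.8]
opening: 17.7
```

Call:
play_rows:
  increments: [0,0,2,0,0,0,4,0,0,0,5,0,0,0,1,0]

```text
clock: 21.82
tool_pos: [449.8, -142.9, 310.5]
eef_rot: [58.4, 89.7, -31.6]
force: [0.8, -0.3, -0.8]
opening: 17.8
```

Call:
play_rows:
  increments: [3.1,4.2,0,0.9,3.1,4.2,0,0.9,3.1,4.2,0,0.9,3.1,4.2,0,0.9,3.2,4.2,0,1,0,0,-4,0,0,0,-4,0,0,0,0,0]

```text
clock: 22.82
tool_pos: [604.7, 67.3, 224.2]
eef_rot: [-99.2, 89.6, 175.4]
force: [0.4, 0.1, -0.4]
opening: 18.1
```

Call:
play_rows:
  increments: [0.1,0,-2,0,0,0,-0.8,0,0,0,0,0,0,0,0,0]

```text
clock: 23.32
tool_pos: [606.8, 67.1, 200.4]
eef_rot: [81.0, 89.9, -4.4]
force: [0.3, -0.7, 0.1]
opening: 18.0
```

Call:
play_rows:
  increments: [0,0,-0.5,0,0,0,-0.3,0,0,0,-0.1,0,0,0,0,0,0,0,0,0]

```text
clock: 23.95
tool_pos: [606.6, 67.2, 191.3]
eef_rot: [-23.0, 90.0, -108.4]
force: [-2.9, 0.4, 5.8]
opening: 17.9
```

Call:
play_rows:
  increments: [0,0,0,0,0,0,0,0,0,0,0,0,0,0,0,0,0,0,2,0,0,0,5,0,0,0,5,0]
  fingers: 1

```text
clock: 24.82
tool_pos: [606.5, 67.2, 312.0]
eef_rot: [-98.9, 90.0, 175.6]
force: [-0.0, -0.0, 0.5]
opening: 84.9
```

Call:
play_rows:
  increments: [-5.1,1.6,0,-1.6,-5.1,1.6,0,-1.5,-5.2,1.6,0,-1.5,0,0,-3,0,0,0,-4,0,0,0,0,0,0,0,0,0]

```text
clock: 25.7
tool_pos: [453.1, 115.2, 241.9]
eef_rot: [90.3, 89.9, 0.3]
force: [0.4, 0.1, 0.2]
opening: 85.4
```

```bash
python3 - <<'E'
from h import *
import json
s=manip.sense(); print(s['clock'],s['tool_pos'],s['force'],s['opening'])
p=imaging.camera_params('wrist'); print(p['origin'],p['attitude'])
json.dump({k:np.array(v).tolist() for k,v in p.items()},open('w9.json','w'))
a=imaging.snapshot('wrist')
crop(a,0,560,0,420,1.42,'w9.png')
E
```

```text
25.7 [453.08370894 115.17281374 241.90698021] [0.42368589 0.10178089 0.18263358] 85.4176756399768
[454.1067497  197.77757686 211.17753536] [ 1.61415816e+02 -1.41017513e-01 -8.37292009e-02]
```

View pics/w9.png

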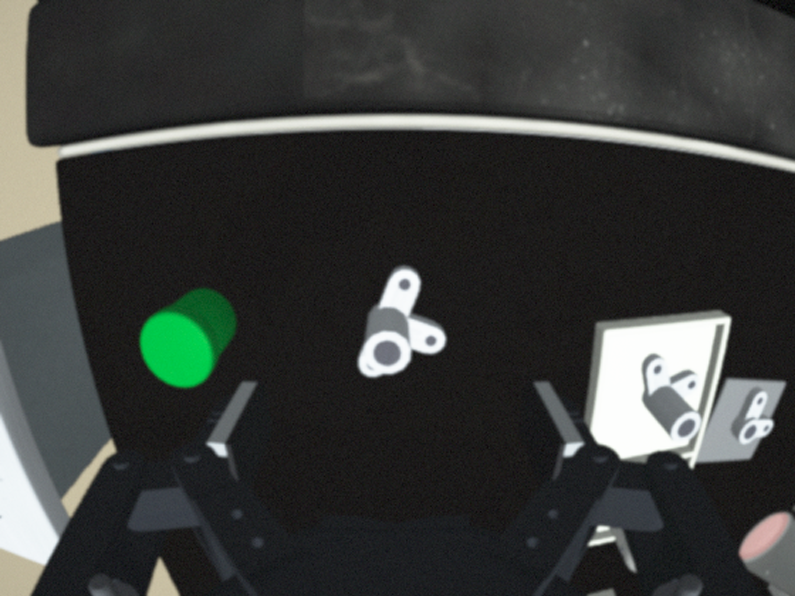

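Call:
play_rows:
  increments: [-0.2,0,-3,0,0,0,-2.4,0,0,0,0,0]

```text
clock: 26.12
tool_pos: [450.7, 115.1, 186.8]
eef_rot: [-90.7, 89.9, 179.3]
force: [-0.5, -0.4, 0.3]
opening: 85.4
```

Call:
play_rows:
  increments: [0,0,0,0,0,0,0,0,0,0,0,0,0,0,0,0,0,0,0,0,0,0,0,0,0,0,0,0,0,0,0,0]
  fingers: 0

```text
clock: 27.12
tool_pos: [450.7, 115.2, 187.3]
eef_rot: [87.2, 90.0, -2.9]
force: [-0.8, 0.6, 6.4]
opening: 18.3
```

Call:
play_rows:
  increments: [0,0,2,0,0,0,5,0,0,0,6,0]

```text
clock: 27.5
tool_pos: [450.2, 115.1, 317.7]
eef_rot: [-89.2, 89.9, -179.2]
force: [0.8, -1.2, -0.9]
opening: 18.0
```

Call:
play_rows:
  increments: [2.2,-5.1,0,1,2.2,-5.1,0,1,2.2,-5.1,0,1,2.2,-5.1,0,1,2.2,-5.1,0,1,2.3,-5,0,1,2.3,-5,0,0.5,0,0,0,0]

```text
clock: 28.5
tool_pos: [606.8, -242.9, 315.5]
eef_rot: [-94.6, 90.0, -178.3]
force: [0.1, 0.5, -0.4]
opening: 17.7
```

Call:
play_rows:
  increments: [0,0,-4,0,0,0,-4,0,0,0,-2,0,0,0,0,0,0,0,0,0]

```text
clock: 29.12
tool_pos: [607.0, -239.8, 218.5]
eef_rot: [52.3, 89.8, -31.2]
force: [0.8, 0.8, -1.4]
opening: 17.9
```

Call:
play_rows:
  increments: [0,0,-1.5,0,0,0,-0.7,0,0,0,-0.4,0,0,0,0,0,0,0,0,0]

```text
clock: 29.75
tool_pos: [606.6, -239.8, 190.7]
eef_rot: [62.1, 90.0, -21.4]
force: [0.5, 0.0, -0.5]
opening: 17.8
```

Call:
play_rows:
  increments: [0,0,-0.2,0,0,0,0,0,0,0,0,0]

```text
clock: 30.12
tool_pos: [606.7, -239.9, 190.4]
eef_rot: [39.7, 89.9, -43.8]
force: [-5.1, 2.6, 12.0]
opening: 18.1
```

Call:
play_rows:
  increments: [0,0,0,0,0,0,0,0,0,0,0,0,0,0,0,0,0,0,2,0,0,0,5,0,0,0,5,0]
  fingers: 1

```text
clock: 31.0
tool_pos: [606.4, -239.7, 311.6]
eef_rot: [51.4, 89.9, -32.1]
force: [0.1, 0.0, 0.2]
opening: 85.5
```

Call:
play_rows:
  increments: [-1,5,3,-1.5,-1,5,3,-1.5,-1,5,3,-1.5,0,5,3,-1.5,0,3,1,0,0,0,0,0,0,0,0,0]

```text
clock: 31.88
tool_pos: [576.4, -10.4, 439.0]
eef_rot: [15.7, 90.0, -73.9]
force: [0.5, 0.6, -0.7]
opening: 85.4
```

```bash
python3 - <<'E'
from h import *
import json
s=manip.sense(); print(s['clock'],s['tool_pos'],s['force'],s['opening'])
p=imaging.camera_params('wrist'); print(p['origin'],p['attitude'])
json.dump({k:np.array(v).tolist() for k,v in p.items()},open('w10.json','w'))
a=imaging.snapshot('wrist'); b=imaging.snapshot('side')
crop(a,0,560,0,420,1.42,'w10.png'); crop(b,180,380,150,342,3.1,'s10.png')
E
```

```text
31.875 [576.39565683 -10.37251154 438.95077974] [ 0.49278962  0.61710886 -0.67341775] 85.3986162945232
[576.68328828  72.21732215 408.216149  ] [ 1.61396847e+02 -5.70352404e-02  3.98691716e-01]
```

View pics/w10.png

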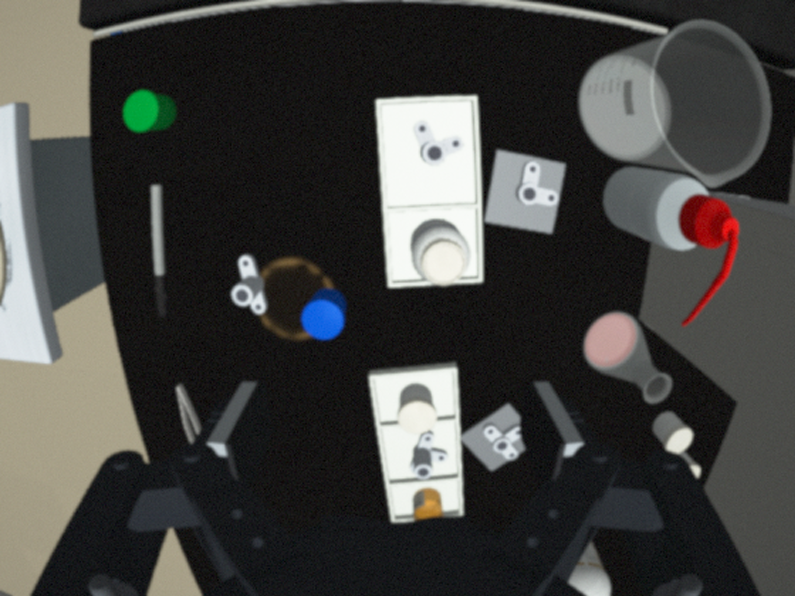

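View pics/s10.png

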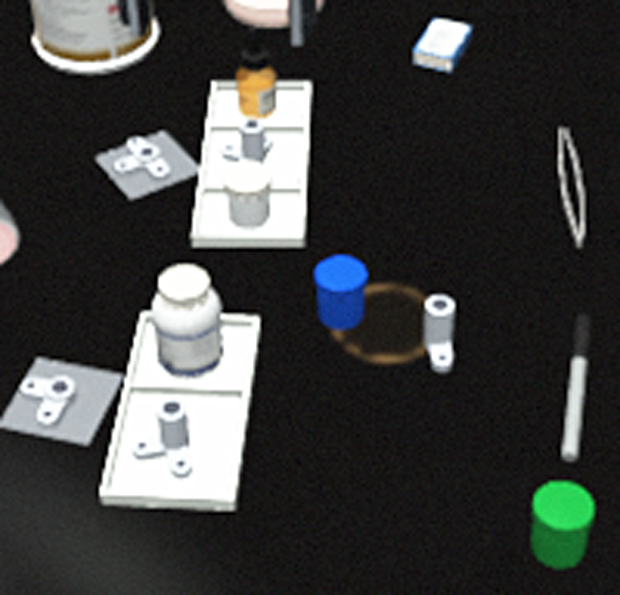

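```bash
python3 - <<'E'
from h import *
import json
P=json.load(open('w10.json'))
c=lambda u,v:((u+.5)/1.42-.5,(v+.5)/1.42-.5)
for n,u,v,z,t,yaw in [('elbow',434,153,41,(608.7,33.3),.08),('cap',441,264,78,(608.7,33.3),.08),('pot',418,417,45,(607,-240),.114),('tee',423,470,41,(607,-240),.114),('bar',241,296,38,(0,0),0)]:
    q=at('wrist',*c(u,v),z,P); d=q[:2]-t; k,s=np.cos(yaw),np.sin(yaw)
    print(n,q,'in tray',(k*d[0]+s*d[1]).round(1),(-s*d[0]+k*d[1]).round(1))
print(job_done())
E
```

```text
elbow [607.7  67.5  41. ] in tray 1.7 34.2
cap [611.8 -13.4  78. ] in tray -0.6 -46.8
pot [ 600.3 -168.8   45. ] in tray 1.4 71.5
tee [ 607.8 -237.6   41. ] in tray 1.1 2.3
bar [442.8 -52.9  38. ] in tray 442.8 -52.9Traceback (most recent call last):
  File "<stdin>", line 8, in <module>
NameError: name 'job_done' is not defined
```

```bash
python3 -c "from rig import job_done; print(job_done())"
```

```text
the job is handed in; nothing more can be done
None
```

Both kits are made up and the job is handed in, at about 32 s on the robot's clock.

- **Three-compartment tray** (tee sample behind it): the pot is in the left end, the tee holder in the middle and the dropper bottle in the right end.
- **Two-compartment tray** (elbow sample behind it): the cap bottle is in the narrow compartment and the elbow holder in the wide one.
- **Bar holder:** it was never touched, and its last measured position is within about 2 mm of the first.

**Last checks:** the final wrist and side pictures showed everything standing upright inside its compartment with the gripper clear.

| Item | Measured distance from compartment centre |
|---|---|
| Pot | 1.5 mm |
| Tee holder | 2.5 mm |
| Elbow holder | 1.7 mm |
| Cap bottle | 0.6 mm |

I did not measure the dropper at the end because the gripper partly hid its teat. I placed it with the tool about 1 mm from its target, and both pictures show it standing in its compartment.

**Disagreements:** early side-camera positions for the trays differed from the wrist camera by about 5 mm. I used the wrist values because they matched the tray sizes. The dropper's first position readings differed by up to 15 mm, which I settled with a closer look before gripping it.

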